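# Unhook the widest parts bin from the bench rail

### The job

Take the widest of the three parts bins off its rail: its foot is caught under the lower strip, so first tip the bottom of the bin out and up while the lip still hangs on the ledge, then lift the lip off the ledge. Set the bin down upright in the middle of the blue mat, whole bin on the mat, with its two metal cans still inside; do not drop it, and let go. Leave the other two bins hanging as they are, and knock nothing over.

Things in the scene. Friction and masses are not known exactly. Their poses are not given: they have to be found in the camera images.
- wide_bin: The widest bin, the one to take: grey open box, 56 mm wide (its y), 80 deep (x -40 to +40), 60 high. Origin at the centre of its underside; x points to its back, z up. Walls 3 mm, floor 4. Flat side walls 60 high from x -17 to +40, 34 high in front of that, like the front wall. 100 to 200 g, centre of mass near x +6, z +22. Hangs level, underside 60 mm over the bench.
- wide_bin_lip (a point): Point under the widest bin's lip, mid-width, 48 mm behind and 56 above its origin: lies on the ledge while the bin hangs; the bin turns about it. The lip reaches 14 mm behind the back wall and ends in a nib, 4 mm thick, down to 48 mm above the underside; 10 mm slot between nib and back wall. The nib turns freely on the ledge up to 0.5 rad and clears it 8 mm up.
- wide_bin_foot (a point): Rear edge of the foot at the widest bin's bottom, mid-width: 4 mm high, flush with the underside, reaching 10 mm behind the back wall. Hanging, it lies 3 mm under the retaining strip, which blocks a straight lift. Turning the bin about the ledge, front up, by 0.2 rad frees it; at 0.3 to 0.4 rad the bin lifts straight off, the foot passing the strip about 20 mm up.
- rail_stand: Metal bin rail fixed to the bench, 350 mm long (its y). Origin on the bench under the ledge's front face, mid-length; x points away from the bins, z up. Retaining strip below the ledge: front face at x -6 mm, 67 to 79 mm high. End posts 118 mm high. Bins hang on the -x side at y -100, 0, +100 mm, in any order, their axes parallel to the stand's.
- ledge (a point): Middle of the ledge's top edge: an upright strip 4 mm thick, 326 mm long between the posts, its top 116 mm above the bench.
- mat: Blue mat with thin white lines, 220 mm (its x) by 180 mm (its y), fixed flat on the bench, 3.3 mm thick. Origin at the centre of its underside, z up. Nothing stands on it.
- can_a: Small loose metal shielding can lying in the widest bin, 20 x 26 x 8 mm, 12 g. Origin at the centre of its underside.
- can_b: Second loose metal shielding can in the widest bin, same size.
- middle_bin: Middle bin, stays: open grey plastic small-parts bin, 42 mm wide (its y), 80 mm deep (its x, -40 to +40 mm), 60 mm high. Origin at the centre of its underside; x points to its back (towards the rail), z up. Same lip and foot.
- narrow_bin: Narrowest bin, stays: open grey plastic small-parts bin, 30 mm wide (its y), 80 mm deep (its x, -40 to +40 mm), 60 mm high. Origin at the centre of its underside; x points to its back (towards the rail), z up. Same lip and foot.
- flux_bottle: Bystander: small capped bottle, 40 mm across, 100 mm high, standing on the bench behind and beside the rail. Origin at the centre of its underside, z up.
- paste_jar: Bystander: low jar with a green cap, 48 mm across, 45 mm high, standing on the bench. Origin at the centre of its underside, z up.
Mind the look-alikes: they are no part of the job. Leave any red or yellow look-alike of the wide_bin alone.

How it is judged:
On the way, in this order (a step that is already met when the one before it is completed fails the run):
1. the widest bin is tipped, front up, while its lip is still on the ledge (angle between wide_bin's own z axis and vertical above 0.15 rad and x of wide_bin_lip in the frame of rail_stand between -0.012 and 0.016 m and z of wide_bin_lip in the frame of rail_stand between 0.104 and 0.128 m), for 0.1 s.
2. its lip is lifted off the ledge (z of wide_bin_lip in the frame of rail_stand above 0.136 m), for 0.1 s.
At the end, for the whole second after the job is handed in: The widest bin stands still and upright (within 0.08 rad) on the mat, its centre within 70 mm (mat's x) and 65 mm (mat's y) of the mat's centre, both cans inside it; the other two bins still hang where they were (within 12 mm and 0.12 rad) (x of wide_bin in the frame of mat between -0.07 and 0.07 m and y of wide_bin in the frame of mat between -0.065 and 0.065 m and z of wide_bin in the frame of mat between -0.002 and 0.008 m and angle between wide_bin's own z axis and vertical below 0.08 rad and linear speed of wide_bin below 0.02 m/s and x of can_a in the frame of wide_bin between -0.042 and 0.042 m and y of can_a in the frame of wide_bin between -0.03 and 0.03 m and z of can_a in the frame of wide_bin between -0.002 and 0.05 m and x of can_b in the frame of wide_bin between -0.042 and 0.042 m and y of can_b in the frame of wide_bin between -0.03 and 0.03 m and z of can_b in the frame of wide_bin between -0.002 and 0.05 m and distance of each of middle_bin, narrow_bin from where it was at the start of the episode below 0.012 m and angle between each of middle_bin, narrow_bin's own z axis and vertical below 0.12 rad); the robot touches nothing.
It fails at once if the widest bin is dropped (moves faster than 0.45 m/s while the fingers do not touch it) (linear speed of wide_bin above 0.45 m/s and contact force between the fingers and wide_bin below 0.05 N).
It fails at once if another bin is knocked off the rail (moves more than 40 mm) (distance of any of middle_bin, narrow_bin from where it was at the start of the episode above 0.04 m).
It fails at once if the bottle or the jar is knocked over (leans more than 0.6 rad) (angle between any of flux_bottle, paste_jar's own z axis and vertical above 0.6 rad).
It also fails if it takes over 54 s, if anything falls off the work surface, if the arm or the gripper's body presses on something with over 40 N, if the wrist force passes 120 N, or if a joint passes its speed limit or range.

### The arm

A 6-joint arm with a two-finger parallel gripper is mounted at the origin on the work surface. World frame = base frame: x ahead of the robot, y to its left, z up, the work surface at z = 0. Lengths are in m, angles in rad, forces in N, time in s.
With the tool pointing down it reaches from about 0.4 to 0.825 m from the base axis. Payload 7 kg.
Tool frame: the origin (TCP) lies at the centre of the arm's flange, where the gripper is bolted on; the fingertips stand 178 mm ahead of it and the grasp point (between the pads) lies arm.tcp_to_grasp ahead of it (arm.tcp_to_grasp is the distance from the TCP to the grasp point, in m); z points along the fingers, y is the direction in which the jaws open and shut (so a half turn about z gives the same grasp; the last joint's range is limited). The gripper opens to 88 mm and grips with 3 to 60 N. Pads are 19 mm wide; open, the fingers measure 130 mm over their backs; the gripper's body (78 mm by 193 mm) begins 47 mm behind the grasp point.
Start: joints at [1.589, 0.359, 0.012, 0, -1.224, -0.288], TCP at [0.18, 0.651, 0.405] pointing down, gripper open.
Joint ranges: [-3.07, 3.07], [-1.43, 2.12], [-1.02, 1.25], [-3.03, 1.67], [-3.05, -0], [-3.03, 3.03]. Speed limits (rad/s): [2.39, 2.39, 3.01, 3.14, 3.14, 3.14].

### API

Orientations are given as [roll, pitch, yaw] about the fixed x, y, z axes, in that order (R = Rz(yaw) Ry(pitch) Rx(roll)).
In Python, from station import arm gives the robot as it stands.
- The arm moves only by the tool move_arm, never from a script. Its argument "deltas" is a list of rows, each a list of 6 numbers: the shift along the world's x, y, z in mm, then the turn, a rotation vector about the world's x, y, z in degrees. In form: [[tx, ty, tz, ax, ay, az], ...]. A call has exactly 5 rows; each row shifts and turns the commanded pose from where the row before left it; what a row does not reach is not made up. A row lasts 1/12 s, in which the tool goes at most 41.7 mm and 7.16 degrees, less where a joint would pass 70% of its speed; a pose out of reach is approached as far as the arm can. A call with a gripper value outside its range is refused whole. "claw" is the closure in counts, from 0 (fully open) to 255 (shut), set as the call begins (left out, the last holds). The fingers move at their own pace and stop on an object; "squeeze" is the grip in N (left out, the last holds). Time passes only in rows, so rows that do not move let the fingers close, or fill a call up. It gives the time, the measured TCP pose, the force and the opening at its end, in the units of the state.
- arm.get_state(): the state, without advancing time (a new reading comes with each control period).
- arm.grab_frame(name): name is "scene" or "top"; returns the picture (480x640x3 uint8, red, green, blue); there is no depth.
- arm.calibration(name): a dict with "intrinsics" (3x3 intrinsics, pixels), "T" (4x4, takes a point from camera to world coordinates). Camera axes: x right, y up, looking along -z (the intrinsics and any distortion apply to the point x, -y, -z); pixel columns grow to the right and rows downward; lengths in m; the calibration is good to about 2 mm. A picture is of the moment at which its call begins. calibration takes no time and is no camera call.
- arm.job_done(): hands the job in, once; it reports no verdict.
Trained networks look in the newest picture that a camera, given by its name, has taken for a name from the list of things; names that differ only in an ending like _2 or _b are one class to them, and where a whole thing is asked for, a point or a joint stands for the part that bears it (a point fixed in the world has none). Each returns a list of dicts, best first, with "score" (0 to 1); they miss things now and then, are a little off and sometimes report something else, mostly with a low value. They report only what shows in the picture. A call takes as long as a camera call. They do not tell look-alikes from the thing itself.
- arm.spot_in(thing, camera): "xy" ([column, row] in pixels, amid what is visible of it).
- arm.masks_of(thing, camera): "pixels" (480x640 bool, what is visible of it) and "xy" ([column, row] in pixels, amid what is visible of it).
- arm.spot_point(thing, camera): "xy" ([column, row] in pixels: a listed point, or the origin of a listed thing).
The state is a dict: "t": time; "q": joint angles; "qd": joint speeds; "joint_efforts": joint torques, N m; "eef_pos": TCP position; "ee_rot": TCP orientation; "force": force on the tool from outside, world axes, zero at the start; "moment": the same for the moment, N m; "width": finger opening in m.
Only numpy, scipy, OpenCV 4.12 (cv2) and the standard library are available. Lean on these libraries where they do the work, as an engineer would, in place of code of your own. Each camera call takes 0.05 s, during which the arm holds its last target. There are 200 camera calls.

## Working session

There is one attempt and no reset: what is moved stays moved. The work goes in short steps, Python scripts to look and compute and a tool call to move; the robot and the scene stay as the last step left them, time stands still between calls to the robot, and variables do not carry over. Pictures are saved under pics/ and viewed, about 8 in all and at most 12, crops included, and the job is handed in when it is done.

Besides the shell and the picture viewer there is one more tool, called by a JSON object that holds its "api" and its "payload", one argument or row to a line. move_arm: Moves the arm, as the interface text tells. Its arguments: {"type":"object","properties":{"deltas":{"type":"array","items":{"type":"array","items":{"type":"number"}}},"claw":{"type":"number"},"squeeze":{"type":"number"}},"required":["deltas"]}

```bash
mkdir -p pics; cat > h.py <<'E'
import numpy as np, cv2
from station import arm
def ray(cam,uv):
    c=arm.calibration(cam);K=np.array(c["intrinsics"]);T=np.array(c["T"])
    p=np.linalg.inv(K)@[uv[0],uv[1],1]
    d=T[:3,:3]@[p[0],-p[1],-p[2]]
    return T[:3,3],d
def atz(cam,uv,z):
    o,d=ray(cam,uv);return o+d*(z-o[2])/d[2]
def tri(a,b):
    (o1,d1),(o2,d2)=a,b
    s=np.linalg.lstsq(np.c_[d1,-d2],o2-o1,rcond=None)[0]
    p,q=o1+d1*s[0],o2+d2*s[1]
    return (p+q)/2,np.linalg.norm(p-q)
def proj(cam,P):
    c=arm.calibration(cam);K=np.array(c["intrinsics"]);T=np.array(c["T"])
    p=np.linalg.inv(T)@np.r_[P,1];p=K@[p[0],-p[1],-p[2]];return p[:2]/p[2]
E
python3 - <<'E'
from h import *
print({k:np.round(v,3).tolist() for k,v in arm.get_state().items()},arm.tcp_to_grasp)
for c in("scene","top"):
    cv2.imwrite(f"pics/{c}0.png",arm.grab_frame(c)[:,:,::-1])
    k=arm.calibration(c);print(c,np.round(k["intrinsics"],1).tolist(),np.round(k["T"],3).tolist(),[x for x in k])
for t in("wide_bin","wide_bin_lip","wide_bin_foot","rail_stand","ledge","mat","can_a","middle_bin","narrow_bin","flux_bottle","paste_jar"):
    r={c:arm.spot_point(t,c)[:3] for c in("scene","top")}
    print(t,{c:[(np.round(x["xy"]).tolist(),round(x["score"],2)) for x in v] for c,v in r.items()})
    if r["scene"] and r["top"]:
        p,e=tri(ray("scene",r["scene"][0]["xy"]),ray("top",r["top"][0]["xy"]));print("   ",p.round(4),round(e,4))
E
```

```text
{'t': 0.0, 'q': [1.589, 0.359, 0.011, -0.0, -1.224, -0.288], 'qd': [-0.0, -0.0, -0.001, -0.001, 0.0, 0.001], 'joint_efforts': [-0.001, -58.272, 29.307, 6.998, 0.007, -0.0], 'eef_pos': [0.18, 0.65, 0.404], 'ee_rot': [3.14, -0.0, -0.27], 'force': [0.283, 0.358, -1.041], 'moment': [0.02, 0.011, 0.044], 'width': 0.088} 0.1593
scene [[518.0, 0.0, 318.7], [0.0, 518.0, 231.6], [0.0, 0.0, 1.0]] [[0.237, -0.785, 0.572, 1.327], [0.972, 0.193, -0.138, -0.229], [-0.002, 0.588, 0.809, 1.074], [0.0, 0.0, 0.0, 1.0]] ['intrinsics', 'T']
top [[443.2, 0.0, 320.3], [0.0, 443.2, 239.1], [0.0, 0.0, 1.0]] [[0.005, 0.977, -0.212, 0.445], [-1.0, 0.004, -0.005, -0.093], [-0.004, 0.212, 0.977, 0.957], [0.0, 0.0, 0.0, 1.0]] ['intrinsics', 'T']
wide_bin {'scene': [([201.0, 240.0], 0.82), ([151.0, 284.0], 0.79), ([303.0, 226.0], 0.64)], 'top': [([495.0, 252.0], 0.84), ([437.0, 301.0], 0.8), ([320.0, 267.0], 0.7)]}
    [ 0.6084 -0.3674  0.146 ] 0.0889
wide_bin_lip {'scene': [([310.0, 224.0], 0.64), ([137.0, 290.0], 0.58)], 'top': [([316.0, 240.0], 0.71), ([423.0, 304.0], 0.6), ([510.0, 228.0], 0.6)]}
    [ 0.6259
[... 492 characters left out ...]
87.0], 0.63)], 'top': [([156.0, 313.0], 0.75)]}
    [ 0.4912  0.2693 -0.0014] 0.0123
can_a {'scene': [([298.0, 220.0], 0.5)], 'top': [([324.0, 280.0], 0.6), ([321.0, 262.0], 0.52)]}
    [ 0.5568 -0.0959  0.0507] 0.0012
middle_bin {'scene': [([336.0, 210.0], 0.92), ([266.0, 239.0], 0.66), ([432.0, 261.0], 0.46)], 'top': [([277.0, 279.0], 0.61)]}
    [5.557e-01 2.000e-04 6.210e-02] 0.0031
narrow_bin {'scene': [([263.0, 236.0], 0.72), ([301.0, 227.0], 0.3)], 'top': []}
flux_bottle {'scene': [([408.0, 280.0], 0.61)], 'top': [([224.0, 194.0], 0.72)]}
    [ 0.7576  0.1291 -0.0012] 0.0024
paste_jar {'scene': [([432.0, 260.0], 0.83)], 'top': [([191.0, 209.0], 0.6)]}
    [0.7209 0.2032 0.0021] 0.0028
```

View pics/scene0.png

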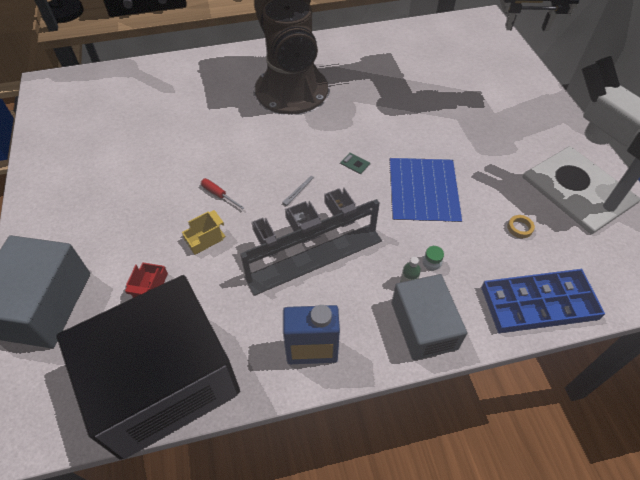

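View pics/top0.png

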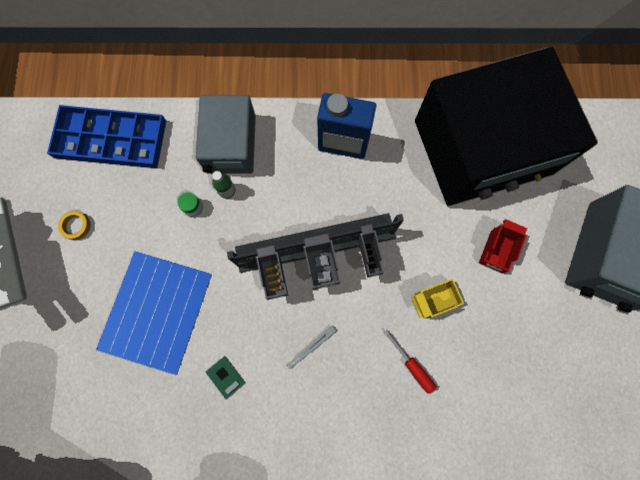

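```bash
python3 - <<'E'
from h import *
a=cv2.imread("pics/top0.png")[200:310,220:410]
b=cv2.imread("pics/scene0.png")[185:295,235:390]
cv2.imwrite("pics/crop0.png",np.vstack([cv2.resize(a,(665,385),interpolation=cv2.INTER_CUBIC)]))
cv2.imwrite("pics/crop1.png",cv2.resize(b,None,fx=5,fy=5,interpolation=cv2.INTER_CUBIC))
arm.grab_frame("top")
m=arm.masks_of("mat","top")
for x in m[:1]:
    r=cv2.minAreaRect(np.argwhere(x["pixels"])[:,::-1].astype(np.float32))
    pts=np.array([atz("top",p,.0033) for p in cv2.boxPoints(r)]);print("mat",pts.round(3).tolist(),pts.mean(0))
for x in arm.masks_of("rail_stand","top")[:1]:
    q=np.argwhere(x["pixels"])[:,::-1];print("rail",q.min(0),q.max(0),cv2.minAreaRect(q.astype(np.float32)))
for x in arm.masks_of("wide_bin","top")[:4]:
    q=np.argwhere(x["pixels"])[:,::-1];print("bin",q.min(0),q.max(0),x["score"],cv2.minAreaRect(q.astype(np.float32)))
E
```

```text
mat [[0.413, 0.381, 0.003], [0.635, 0.326, 0.003], [0.573, 0.146, 0.003], [0.357, 0.209, 0.003]] [0.49443375 0.26547175 0.0033    ]
rail [227 214] [403 272] ((316.25885009765625, 242.33636474609375), (28.098936080932617, 179.84469604492188), 77.82854461669922)
bin [304 235] [339 287] 0.78 ((321.0577087402344, 261.2884521484375), (50.7940788269043, 29.025188446044922), 78.69007110595703)
bin [411 280] [462 318] 0.66 ((436.62603759765625, 299.89544677734375), (28.943923950195312, 47.118011474609375), 68.74949645996094)
bin [479 220] [526 273] 0.61 ((503.862060546875, 246.34483337402344), (36.39628601074219, 51.25191116333008), 21.801410675048828)
```

View pics/crop0.png

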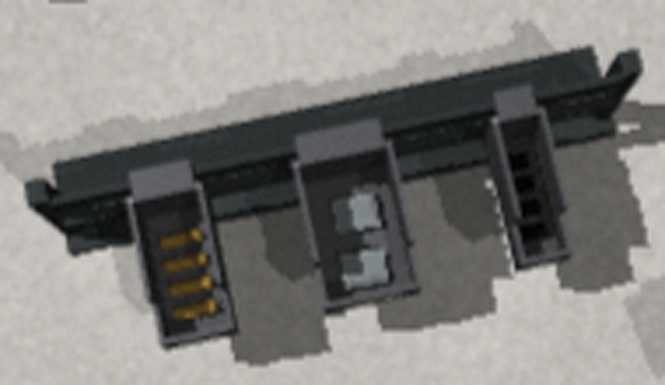

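View pics/crop1.png

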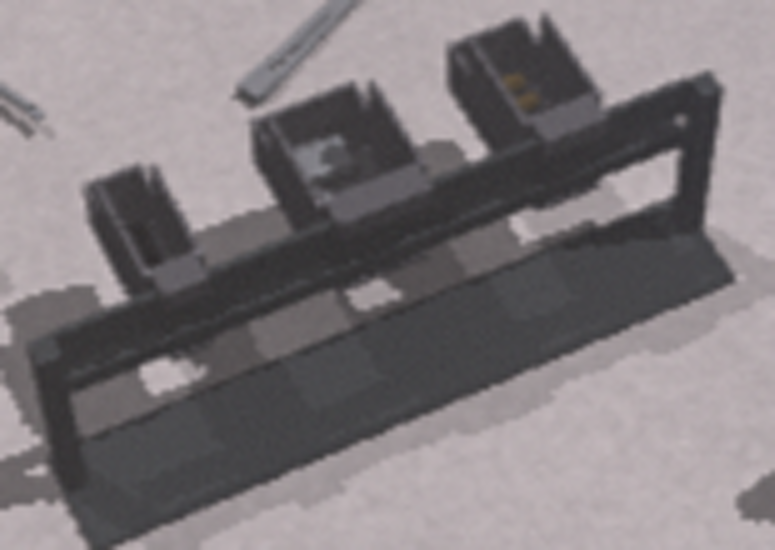

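The top crop shows three grey bins on the rail. The one in the centre slot (320,262) is clearly the widest and holds two silver cans. The narrower ones at (270,275), with brass pins, and (370,250) stay, and the yellow (440,298) and red (505,247) look-alikes are not mine. The target is the centre bin.

```bash
python3 - <<'E'
from h import *
from scipy.optimize import least_squares
ct=lambda x,y:np.array([220+x/3.5-.4,200+y/3.5-.4])
cs=lambda x,y:np.array([235+x/5-.4,185+y/5-.4])
# bin frame points (x back, y left(world +y), z)
obs=[("top",ct(299,137),(54,28,60)),("top",ct(380,121),(54,-28,60)),
("top",ct(328,312),(-40,28,34)),("top",ct(418,290),(-40,-28,34)),
("scene",cs(330,218),(54,-28,60)),("scene",cs(432,182),(54,28,60)),
("scene",cs(255,120),(-40,-28,34)),
("top",ct(63,190),(48,163,56)),("top",ct(600,78),(48,-163,56))]
def P(p,b):
    c,s=np.cos(p[2]),np.sin(p[2]);b=np.array(b)/1e3
    return np.array([p[0]+c*b[0]-s*b[1],p[1]+s*b[0]+c*b[1],.06+b[2]])
f=lambda p:np.concatenate([proj(c,P(p,b))-uv for c,uv,b in obs])
r=least_squares(f,[.57,-.08,.2],loss="soft_l1",x_scale=[.01,.01,.1])
print(r.x.round(4));print(f(r.x).reshape(-1,2).round(1).tolist())
print("lip",P(r.x,(48,0,56)),"grasp(8,0,30)",P(r.x,(8,0,30)))
s=arm.get_state();print(s["eef_pos"],s["ee_rot"])
E
```

```text
[ 0.5796 -0.0904  0.2136]
[[-3.7, 0.4], [1.5, -0.9], [-1.8, -0.6], [0.6, -0.3], [-0.4, 1.9], [1.2, 0.5], [-1.3, -0.4], [-4.2, 2.9], [6.7, 0.8]]
lip [ 0.62653093 -0.08022358  0.116     ] grasp(8,0,30) [ 0.58743999 -0.08870288  0.09      ]
[0.17994103 0.65054119 0.40467355] [-3.14156875e+00  6.98354310e-06 -2.69830552e-01]
```

{"api": "move_arm", "payload": {
  "deltas": [
    [16.3,-29.6,0,0,0,1.108],
    [16.3,-29.6,0,0,0,1.108],
    [16.3,-29.6,0,0,0,1.108],
    [16.3,-29.6,0,0,0,1.108],
    [16.3,-29.6,0,0,0,1.108]
  ],
  "claw": 0
}}

```text
t: 1.82
eef_pos: [0.2619, 0.5011, 0.4047]
ee_rot: [-3.141, -0.0, -0.172]
force: [0.4, 1.0, 0.5]
width: 0.0875
```

{"api": "move_arm", "payload": {
  "deltas": [
    [16.3,-29.6,0,0,0,1.108],
    [16.3,-29.6,0,0,0,1.108],
    [16.3,-29.6,0,0,0,1.108],
    [16.3,-29.6,0,0,0,1.108],
    [16.3,-29.6,0,0,0,1.108]
  ]
}}

```text
t: 2.23
eef_pos: [0.3433, 0.3529, 0.405]
ee_rot: [-3.141, -0.0, -0.075]
force: [1.4, 0.9, -0.1]
width: 0.0877
```

{"api": "move_arm", "payload": {
  "deltas": [
    [16.3,-29.6,0,0,0,1.108],
    [16.3,-29.6,0,0,0,1.108],
    [16.3,-29.6,0,0,0,1.108],
    [16.3,-29.6,0,0,0,1.108],
    [16.3,-29.6,0,0,0,1.108]
  ]
}}

```text
t: 2.65
eef_pos: [0.4248, 0.2049, 0.4051]
ee_rot: [-3.141, -0.001, 0.022]
force: [0.1, 0.1, 0.0]
width: 0.0875
```

{"api": "move_arm", "payload": {
  "deltas": [
    [16.3,-29.6,0,0,0,1.108],
    [16.3,-29.6,0,0,0,1.108],
    [16.3,-29.6,0,0,0,1.108],
    [16.3,-29.6,0,0,0,1.108],
    [16.3,-29.6,0,0,0,1.108]
  ]
}}

```text
t: 3.07
eef_pos: [0.5064, 0.0569, 0.4051]
ee_rot: [-3.141, -0.001, 0.118]
force: [-0.1, 0.7, -0.3]
width: 0.0879
```

{"api": "move_arm", "payload": {
  "deltas": [
    [16.3,-29.6,0,0,0,1.108],
    [16.3,-29.6,0,0,0,1.108],
    [16.3,-29.6,0,0,0,1.108],
    [16.3,-29.6,0,0,0,1.108],
    [16.3,-29.6,0,0,0,1.108]
  ]
}}

```text
t: 3.48
eef_pos: [0.588, -0.0912, 0.4048]
ee_rot: [3.142, -0.0, 0.215]
force: [0.6, 1.9, -0.6]
width: 0.0878
```

{"api": "move_arm", "payload": {
  "deltas": [
    [-0.5,2.0,-18,0,0,0],
    [0,0,-18,0,0,0],
    [0,0,-18,0,0,0],
    [0,0,-18,0,0,0],
    [0,0,-13,0,0,0]
  ]
}}

```text
t: 3.9
eef_pos: [0.5865, -0.0877, 0.3181]
ee_rot: [-3.141, 0.001, 0.213]
force: [-0.4, -0.6, 0.0]
width: 0.0877
```

```bash
python3 - <<'E'
from h import *
a=arm.grab_frame("scene")[:,:,::-1][150:300,230:430];b=arm.grab_frame("top")[:,:,::-1][180:330,220:420]
cv2.imwrite("pics/pre.png",cv2.resize(np.hstack([a,b]),None,fx=2,fy=2,interpolation=cv2.INTER_CUBIC))
E
```

```text
(no output)
```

View pics/pre.png

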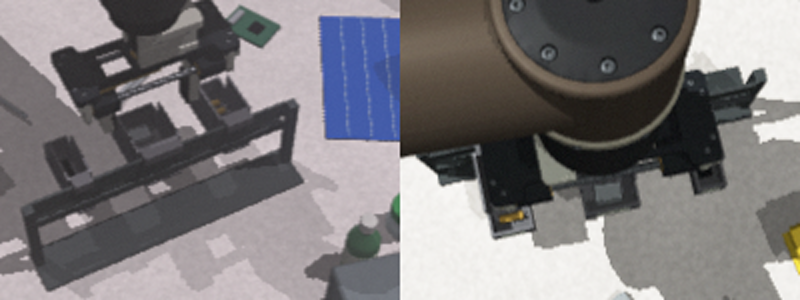

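The gripper is over the centre bin, with its fingers in the gaps either side, clear of the neighbours. I'll lower it now.

{"api": "move_arm", "payload": {
  "deltas": [
    [0.5,0,-9,0,0,0],
    [0,0,-9,0,0,0],
    [0,0,-9,0,0,0],
    [0,0,-9,0,0,0],
    [0,0,-5,0,0,0]
  ]
}}

```text
t: 4.42
eef_pos: [0.5871, -0.0874, 0.2774]
ee_rot: [-3.141, 0.001, 0.214]
force: [-0.7, 0.5, -1.0]
width: 0.0876
```

{"api": "move_arm", "payload": {
  "deltas": [
    [0,0,-7,0,0,0],
    [0,0,-7,0,0,0],
    [0,0,-7,0,0,0],
    [0,0,-6,0,0,0],
    [0,0,0,0,0,0]
  ]
}}

```text
t: 4.83
eef_pos: [0.587, -0.0875, 0.2501]
ee_rot: [-3.141, 0.002, 0.213]
force: [0.4, -0.5, -0.3]
width: 0.0876
```

{"api": "move_arm", "payload": {
  "deltas": [
    [0,0,0,0,0,0],
    [0,0,0,0,0,0],
    [0,0,0,0,0,0],
    [0,0,0,0,0,0],
    [0,0,0,0,0,0]
  ],
  "claw": 80,
  "squeeze": 5
}}

```text
t: 5.25
eef_pos: [0.5875, -0.0875, 0.252]
ee_rot: [3.141, -0.001, 0.214]
force: [0.5, -3.7, 1.4]
width: 0.0623
```

{"api": "move_arm", "payload": {
  "deltas": [
    [0,-1.5,0,0,0,0],
    [0,0,0,0,0,0],
    [0,0,0,0,0,0],
    [0,0,0,0,0,0],
    [0,0,0,0,0,0]
  ]
}}

```text
t: 5.67
eef_pos: [0.5874, -0.0889, 0.2516]
ee_rot: [-3.142, 0.0, 0.214]
force: [0.8, -0.4, 0.2]
width: 0.0603
```

{"api": "move_arm", "payload": {
  "deltas": [
    [0,0,0,0,0,0],
    [0,0,0,0,0,0],
    [0,0,0,0,0,0],
    [0,0,0,0,0,0],
    [0,0,0,0,0,0]
  ],
  "claw": 255,
  "squeeze": 30
}}

```text
t: 6.08
eef_pos: [0.5875, -0.0899, 0.252]
ee_rot: [3.14, 0.001, 0.214]
force: [1.0, -6.8, 1.2]
width: 0.0558
```

```bash
python3 - <<'E'
from h import *
from scipy.spatial.transform import Rotation as R
s=arm.get_state();print(s["force"].round(1) if hasattr(s["force"],"round") else s["force"],s["moment"],s["width"])
t=np.array(s["eef_pos"]);L=np.array([.6262,-.0802,.116])
ax=np.array([-np.sin(.2136),np.cos(.2136),0])  # +rot about stand y takes z->x: front up
print("axis",ax)
n=10;tot=.36;p=t
for i in range(1,n+1):
    q=L+R.from_rotvec(ax*tot*i/n).apply(t-L);print(((q-p)*1e3).round(1),np.degrees(ax*tot/n).round(3),q.round(4));p=q
E
```

```text
[ 1.  -6.8  1.2] [-2.49565122  0.00667429  0.13757535] 0.05575090031909443
axis [-0.21197945  0.97727412  0.        ]
[4.8 1.  1.3] [-0.437  2.016  0.   ] [ 0.5923 -0.0888  0.2533]
[4.9 1.1 1.2] [-0.437  2.016  0.   ] [ 0.5971 -0.0878  0.2545]
[4.9 1.1 1. ] [-0.437  2.016  0.   ] [ 0.602  -0.0867  0.2555]
[4.9 1.1 0.8] [-0.437  2.016  0.   ] [ 0.6069 -0.0856  0.2563]
[4.9 1.1 0.6] [-0.437  2.016  0.   ] [ 0.6119 -0.0846  0.2569]
[5.  1.1 0.4] [-0.437  2.016  0.   ] [ 0.6169 -0.0835  0.2574]
[5.  1.1 0.3] [-0.437  2.016  0.   ] [ 0.6218 -0.0824  0.2576]
[5.  1.1 0.1] [-0.437  2.016  0.   ] [ 0.6268 -0.0813  0.2577]
[ 5.   1.1 -0.1] [-0.437  2.016  0.   ] [ 0.6318 -0.0802  0.2576]
[ 5.   1.1 -0.3] [-0.437  2.016  0.   ] [ 0.6368 -0.0792  0.2573]
```

{"api": "move_arm", "payload": {
  "deltas": [
    [0,-1,0,0,0,0],
    [0,0,0,0,0,0],
    [0,0,0,0,0,0],
    [0,0,0,0,0,0],
    [0,0,0,0,0,0]
  ]
}}

```text
t: 6.5
eef_pos: [0.5874, -0.0901, 0.2519]
ee_rot: [3.141, 0.0, 0.214]
force: [-2.5, -4.0, 4.5]
width: 0.0558
```

{"api": "move_arm", "payload": {
  "deltas": [
    [4.8,1.0,1.4,-0.437,2.016,0],
    [4.9,1.0,1.2,-0.437,2.016,0],
    [4.9,1.0,1.0,-0.437,2.016,0],
    [4.9,1.1,0.8,-0.437,2.016,0],
    [4.9,1.1,0.6,-0.437,2.016,0]
  ]
}}

```text
t: 6.92
eef_pos: [0.6129, -0.0843, 0.2572]
ee_rot: [-3.142, 0.179, 0.213]
force: [3.5, -1.3, 3.2]
width: 0.0559
```

```bash
python3 - <<'E'
from h import *
a=arm.grab_frame("scene")[:,:,::-1][150:300,230:430];b=arm.grab_frame("top")[:,:,::-1][180:330,220:420]
cv2.imwrite("pics/tilt.png",cv2.resize(np.hstack([a,b]),None,fx=2,fy=2,interpolation=cv2.INTER_CUBIC))
s=arm.get_state();print(s["force"],s["moment"],s["eef_pos"],s["ee_rot"])
E
```

```text
[ 0.13493468 -0.2953534   6.63458247] [-0.06125565 -0.97175624  0.01082546] [ 0.61345322 -0.08416054  0.25690031] [3.14128214 0.17883808 0.21390239]
```

View pics/tilt.png

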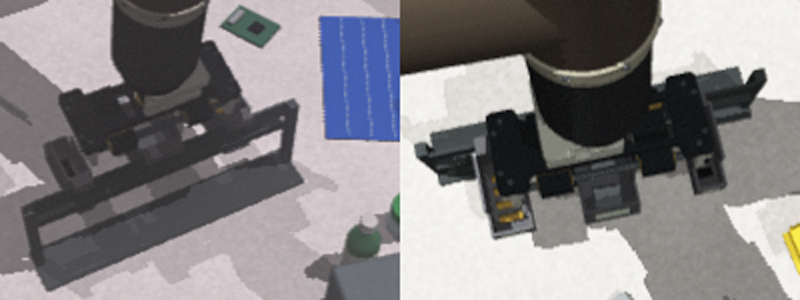

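The bin tips with the gripper while the lip stays on the ledge, and the neighbours are undisturbed. I'll tip it further.

{"api": "move_arm", "payload": {
  "deltas": [
    [4.9,1.1,0.7,-0.437,2.016,0],
    [4.9,1.1,0.5,-0.437,2.016,0],
    [4.9,1.1,0.3,-0.437,2.016,0],
    [4.9,1.1,0.2,-0.437,2.016,0],
    [0,0,0,0,0,0]
  ]
}}

```text
t: 7.43
eef_pos: [0.6337, -0.0796, 0.2578]
ee_rot: [3.141, 0.322, 0.214]
force: [6.1, -0.2, 1.3]
width: 0.0559
```

{"api": "move_arm", "payload": {
  "deltas": [
    [0,0,0,0,0,0],
    [0,0,0,0,0,0],
    [0,0,2,0,0,0],
    [0,0,2,0,0,0],
    [0,0,2,0,0,0]
  ]
}}

```text
t: 7.85
eef_pos: [0.633, -0.0793, 0.2634]
ee_rot: [-3.141, 0.318, 0.214]
force: [7.9, 2.1, -6.8]
width: 0.056
```

{"api": "move_arm", "payload": {
  "deltas": [
    [2,0.4,0,0,0,0],
    [0,0,1,0,0,0],
    [0,0,1,0,0,0],
    [0,0,1,0,0,0],
    [0,0,0,0,0,0]
  ]
}}

```text
t: 8.27
eef_pos: [0.6329, -0.08, 0.2673]
ee_rot: [-3.141, 0.325, 0.213]
force: [-0.5, -0.8, -1.2]
width: 0.0562
```

{"api": "move_arm", "payload": {
  "deltas": [
    [0,0,3,0,0,0],
    [0,0,3,0,0,0],
    [0,0,4,0,0,0],
    [0,0,4,0,0,0],
    [0,0,4,0,0,0]
  ]
}}

```text
t: 8.68
eef_pos: [0.6334, -0.08, 0.286]
ee_rot: [-3.142, 0.324, 0.214]
force: [-0.5, 0.4, -1.2]
width: 0.056
```

```bash
python3 - <<'E'
from h import *
a=arm.grab_frame("scene")[:,:,::-1][150:300,230:430];b=arm.grab_frame("top")[:,:,::-1][180:330,220:420]
cv2.imwrite("pics/lift.png",cv2.resize(np.hstack([a,b]),None,fx=2,fy=2,interpolation=cv2.INTER_CUBIC))
s=arm.get_state();print(s["force"],s["moment"],s["eef_pos"],s["ee_rot"])
E
```

```text
[-0.33657892 -0.05356579 -2.026789  ] [ 0.21016656 -1.30740255  0.01873069] [ 0.63364401 -0.0799852   0.28648462] [3.14134865 0.32251355 0.21364072]
```

View pics/lift.png

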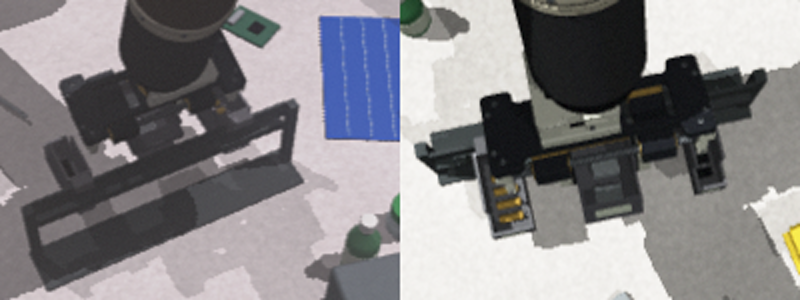

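{"api": "move_arm", "payload": {
  "deltas": [
    [0,0,10,0,0,0],
    [0,0,18,0,0,0],
    [0,0,20,0,0,0],
    [0,0,20,0,0,0],
    [0,0,12,0,0,0]
  ]
}}

```text
t: 9.2
eef_pos: [0.6337, -0.08, 0.3682]
ee_rot: [3.141, 0.322, 0.214]
force: [0.8, 0.4, -1.5]
width: 0.0559
```

{"api": "move_arm", "payload": {
  "deltas": [
    [-3.3,9,0,0.197,-0.907,0],
    [-6.6,17.3,0,0.197,-0.907,0],
    [-6.6,17.3,0,0.197,-0.907,0],
    [-6.6,17.3,0,0.197,-0.907,0],
    [-6.6,17.3,0,0.197,-0.907,0]
  ]
}}

```text
t: 9.62
eef_pos: [0.6028, -0.0007, 0.3645]
ee_rot: [-3.141, 0.243, 0.213]
force: [-0.2, 1.0, -2.3]
width: 0.0555
```

{"api": "move_arm", "payload": {
  "deltas": [
    [-6.6,17.3,0,0.197,-0.907,0],
    [-6.6,17.3,0,0.197,-0.907,0],
    [-6.6,17.3,0,0.197,-0.907,0],
    [-6.6,17.3,0,0.197,-0.907,0],
    [-6.6,17.3,0,0.197,-0.907,0]
  ]
}}

```text
t: 10.03
eef_pos: [0.5697, 0.0859, 0.3646]
ee_rot: [-3.141, 0.162, 0.214]
force: [0.3, -0.6, -1.5]
width: 0.0559
```

{"api": "move_arm", "payload": {
  "deltas": [
    [-6.6,17.3,0,0.197,-0.907,0],
    [-6.6,17.3,0,0.197,-0.907,0],
    [-6.6,17.3,0,0.197,-0.907,0],
    [-6.6,17.3,0,0.197,-0.907,0],
    [-6.6,17.3,0,0.197,-0.907,0]
  ]
}}

```text
t: 10.45
eef_pos: [0.5366, 0.1722, 0.3646]
ee_rot: [-3.141, 0.081, 0.214]
force: [0.6, 0.0, -2.4]
width: 0.0558
```

{"api": "move_arm", "payload": {
  "deltas": [
    [-6.6,17.3,0,0.197,-0.907,0],
    [-6.6,17.3,0,0.197,-0.907,0],
    [-6.6,17.3,0,0.197,-0.907,0],
    [-6.6,17.3,0,0.197,-0.907,0],
    [-6.6,17.3,0,0.197,-0.907,0]
  ]
}}

```text
t: 10.87
eef_pos: [0.5035, 0.2586, 0.3646]
ee_rot: [-3.141, 0.0, 0.214]
force: [0.9, 0.1, -2.1]
width: 0.0559
```

{"api": "move_arm", "payload": {
  "deltas": [
    [0,4,-10,0,0,0],
    [0,3,-20,0,0,0],
    [0,0,-20,0,0,0],
    [0,0,-20,0,0,0],
    [0,0,-20,0,0,0]
  ]
}}

```text
t: 11.28
eef_pos: [0.504, 0.2644, 0.2736]
ee_rot: [-3.142, 0.001, 0.214]
force: [-0.4, 1.2, -1.7]
width: 0.0559
```

{"api": "move_arm", "payload": {
  "deltas": [
    [0,0,-20,0,0,0],
    [0,0,-17,0,0,0],
    [0,0,-12,0,0,0],
    [0,0,-8,0,0,0],
    [0,0,-5,0,0,0]
  ]
}}

```text
t: 11.7
eef_pos: [0.5042, 0.2642, 0.2117]
ee_rot: [3.141, 0.002, 0.213]
force: [-0.5, 0.7, -1.2]
width: 0.0553
```

```bash
python3 - <<'E'
from h import *
a=arm.grab_frame("scene")[:,:,::-1][100:280,300:520];b=arm.grab_frame("top")[:,:,::-1][200:380,70:250]
cv2.imwrite("pics/place.png",cv2.resize(np.hstack([a,b]),None,fx=2,fy=2,interpolation=cv2.INTER_CUBIC))
s=arm.get_state();print(s["force"],s["moment"],s["eef_pos"],s["ee_rot"])
E
```

```text
[-0.2778263  -0.55091748 -1.42692614] [-0.04999086 -0.00323239  0.04760675] [0.5044104  0.26446815 0.2124328 ] [3.14090262e+00 1.55682256e-03 2.13469516e-01]
```

View pics/place.png

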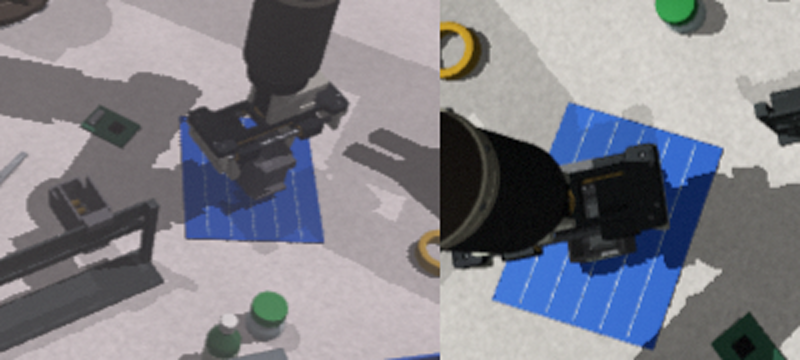

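{"api": "move_arm", "payload": {
  "deltas": [
    [0,0,-3,0,0,0],
    [0,0,-3,0,0,0],
    [0,0,-3,0,0,0],
    [0,0,-2,0,0,0],
    [0,0,0,0,0,0]
  ]
}}

```text
t: 12.22
eef_pos: [0.5046, 0.2646, 0.2021]
ee_rot: [-3.142, 0.0, 0.214]
force: [0.0, 0.2, -1.5]
width: 0.056
```

{"api": "move_arm", "payload": {
  "deltas": [
    [0,0,-1,0,0,0],
    [0,0,-1,0,0,0],
    [0,0,-1,0,0,0],
    [0,0,0,0,0,0],
    [0,0,0,0,0,0]
  ]
}}

```text
t: 12.63
eef_pos: [0.5047, 0.2647, 0.1993]
ee_rot: [-3.141, 0.0, 0.214]
force: [-0.3, 0.0, -1.5]
width: 0.0561
```

{"api": "move_arm", "payload": {
  "deltas": [
    [0,0,-1,0,0,0],
    [0,0,-1,0,0,0],
    [0,0,0,0,0,0],
    [0,0,0,0,0,0],
    [0,0,0,0,0,0]
  ]
}}

```text
t: 13.05
eef_pos: [0.5047, 0.2648, 0.1973]
ee_rot: [-3.141, 0.0, 0.214]
force: [0.6, 0.6, -2.2]
width: 0.0558
```

{"api": "move_arm", "payload": {
  "deltas": [
    [0,0,-1,0,0,0],
    [0,0,0,0,0,0],
    [0,0,0,0,0,0],
    [0,0,0,0,0,0],
    [0,0,0,0,0,0]
  ]
}}

```text
t: 13.47
eef_pos: [0.5047, 0.2648, 0.1964]
ee_rot: [-3.141, 0.0, 0.214]
force: [0.3, 0.7, -1.7]
width: 0.0559
```

{"api": "move_arm", "payload": {
  "deltas": [
    [0,0,-1,0,0,0],
    [0,0,0,0,0,0],
    [0,0,0,0,0,0],
    [0,0,0,0,0,0],
    [0,0,0,0,0,0]
  ]
}}

```text
t: 13.88
eef_pos: [0.5047, 0.2648, 0.1954]
ee_rot: [-3.141, 0.0, 0.214]
force: [-0.1, -0.1, -1.7]
width: 0.0558
```

{"api": "move_arm", "payload": {
  "deltas": [
    [0,0,-1,0,0,0],
    [0,0,0,0,0,0],
    [0,0,0,0,0,0],
    [0,0,0,0,0,0],
    [0,0,0,0,0,0]
  ]
}}

```text
t: 14.3
eef_pos: [0.5047, 0.2648, 0.1948]
ee_rot: [-3.141, -0.0, 0.214]
force: [-2.9, -1.2, 6.8]
width: 0.0561
```

Contact shows at z 0.195, as expected. I'll release.

{"api": "move_arm", "payload": {
  "deltas": [
    [0,0,0,0,0,0],
    [0,0,0,0,0,0],
    [0,0,0,0,0,0],
    [0,0,0,0,0,0],
    [0,0,0,0,0,0]
  ],
  "claw": 30
}}

```text
t: 14.72
eef_pos: [0.5047, 0.2648, 0.1942]
ee_rot: [-3.142, 0.0, 0.214]
force: [0.2, 0.3, -0.1]
width: 0.0766
```

{"api": "move_arm", "payload": {
  "deltas": [
    [0,0,0,0,0,0],
    [0,0,4,0,0,0],
    [0,0,10,0,0,0],
    [0,0,15,0,0,0],
    [0,0,20,0,0,0]
  ]
}}

```text
t: 15.13
eef_pos: [0.5044, 0.2645, 0.2436]
ee_rot: [3.141, 0.002, 0.214]
force: [-0.6, -0.0, 0.5]
width: 0.0773
```

{"api": "move_arm", "payload": {
  "deltas": [
    [0,0,30,0,0,0],
    [0,0,35,0,0,0],
    [0,0,35,0,0,0],
    [0,0,30,0,0,0],
    [0,0,20,0,0,0]
  ]
}}

```text
t: 15.55
eef_pos: [0.5048, 0.2646, 0.3983]
ee_rot: [-3.139, -0.005, 0.214]
force: [0.3, -0.5, 0.6]
width: 0.0773
```

{"api": "move_arm", "payload": {
  "deltas": [
    [-10,25,0,0,0,0],
    [-10,30,0,0,0,0],
    [-10,35,0,0,0,0],
    [-10,35,0,0,0,0],
    [-10,25,0,0,0,0]
  ]
}}

```text
t: 15.97
eef_pos: [0.454, 0.4168, 0.3946]
ee_rot: [-3.14, -0.001, 0.214]
force: [0.8, 0.1, 0.7]
width: 0.0774
```

```bash
python3 - <<'E'
from h import *
a=arm.grab_frame("scene")[:,:,::-1][130:310,240:480];b=arm.grab_frame("top")[:,:,::-1][200:380,80:400]
cv2.imwrite("pics/end.png",np.vstack([cv2.resize(a,(400,300)),cv2.resize(b,(400,225)) ]) if 0 else cv2.resize(np.hstack([a[:,:220],b[:,:180]]),None,fx=2,fy=2,interpolation=cv2.INTER_CUBIC))
print(arm.get_state()["force"])
for x in arm.masks_of("wide_bin","top")[:4]: print(np.round(x["xy"]),x["score"],atz("top",x["xy"],.03).round(3))
E
```

```text
[ 0.60241875 -0.07153099 -0.62542024]
[437. 303.] 0.97 [ 0.511 -0.331  0.03 ]
[503. 247.] 0.8 [ 0.631 -0.477  0.03 ]
[145. 305.] 0.64 [0.505 0.275 0.03 ]
```

View pics/end.png

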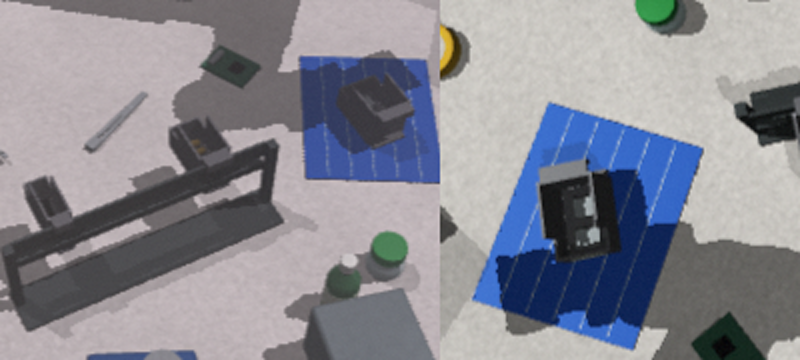

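The bin stands upright in the middle of the mat with both cans inside. The two other bins are hanging, the bottle and jar are standing, and the gripper is clear.

```bash
python3 -c "
from station import arm
print(arm.job_done())"
```

```text
the job is handed in; nothing more can be done
None
```

I took the widest bin (centre slot, two cans) off the rail and set it on the blue mat, then handed the job in at about 16 s of the 54 s allowed. No verdict is reported back.

- **How it went:** I gripped the bin by its side walls and tipped it front up to about 0.32 rad with the lip on the ledge. I then lifted it straight off, carried it level to the mat and lowered it until the force showed contact. After releasing it I moved the arm clear.
- **Last checks:** The final pictures show the bin upright near the mat's centre, about 1 cm off by measurement, with both cans inside. The other two bins are still hanging and the bottle and jar are standing. The force reading was back at noise level.
- **What disagreed:** While tipping, the nib pressed on the ledge with up to about 10 N, which I eased with a 2 mm shift. In the last picture the network scored the yellow and red look-alikes higher than the real bin, so I judged by the picture. I did not measure how far the other two bins may have moved; I only looked at them.

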